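# Open the tumbler barrel's captive screw lid

## Task

Open the small leaning tumbler barrel ready for loading: by its grip bar, unscrew the captive black lid anticlockwise all the way to its stop, regrasping as needed, then swing the lid up on its hinge by at least 60 degrees and let go so that it stays open there. Leave the oil can, the green compound bar and the roll of tape where they are.

Things in the scene. Friction and masses are not known exactly. Their poses are not given: they have to be found in the camera images.
- tumbler: Steel barrel (88 mm wide, 102 long) on a fixed grey stand (round foot 116 mm across, cheeks to 111 high). Origin: centre of the foot's underside; z up. The barrel leans 0.52 rad (30 deg) towards the stand's -x; the lid faces up and to -x, its hinge is on the upper (+x) side. A dark collar (radius 60 mm, top 2.5 mm below the lid's flat top) overhangs the lid's lug round one side.
- cap_bar (a point): Grip point on the lid's bar: on the lid's axis, 23 mm above the lid's flat top, 12 mm below the bar's top. The lid is a black disc, 84 mm across, with an upright bare-metal bar across its middle, 76 mm long, 15 wide, 35 tall. Axes turn with the lid: x along the bar, y across its width, z outward along the lid's axis.
- lid_hinge (a point): Point on the lid's hinge axis, mid-hinge, at the upper side of the mouth; it never shifts. The hinge axis is the stand's y. cap_bar lies 62 mm from it towards this point's -x and 33.5 mm along its z. Axes: of the hinged strap: y along the hinge, z parallel to the lid's axis.
- lid_twist (a joint): Turn of the lid, rad: 0 = screwed down, grows anticlockwise seen from outside, firm stop at 2.95. Starts at 0 to 0.5. At 0 the bar's x is lid_hinge's x. A lug on the rim under the collar blocks the hinge until the lid is turned past 2.6. Friction 0.18 N m; it stays where left and does not rise as it turns.
- lid_swing (a joint): Swing of the lid about its hinge, rad: 0 = down on the mouth, grows as it swings up and over to the stand's +x (positive turn about the stand's y), stop at 1.4. At 0.52 the lid lies level, at 1.05 (60 deg) its outer side faces up and 30 deg to +x. Friction 0.16 N m holds it where it is left.
- oil_can: Loose small oil can with a red body and a thin spout, 62 x 66 x 123 mm, origin centre of its underside; leave it alone.
- compound_green: Loose green polishing compound bar, 34 x 88 x 29 mm, origin centre of its underside; leave it alone.
- tape: Loose roll of tape, lying flat, 104 mm across, 25 mm tall, origin centre of its underside; leave it alone.

How it is judged:
By the outcome, as a careful person would: the job done as asked, in the order asked, and still so for the second after the job is handed in, with the robot touching nothing.
It also fails if it takes over 61 s, if anything falls off the work surface, if the arm or the gripper's body presses on something with over 40 N, if the wrist force passes 120 N, or if a joint passes its speed limit or range.

## Robot

A 6-joint arm with a two-finger parallel gripper is mounted at the origin on a cart in front of the work surface, level with it; the furniture and walls round the work are solid. World frame = base frame: x ahead of the robot, y to its left, z up, the work surface at z = 0. Lengths are in m, angles in rad, forces in N, time in s.
With the tool pointing down it reaches from about 0.35 to 0.775 m from the base axis. Payload 5.5 kg.
Tool frame: the origin (TCP) lies midway between the tips of the shut fingers; the grasp point (between the pads) lies 19 mm behind it; x points along the fingers, y is the direction in which the jaws open and shut, and the axes are right-handed (so a half turn about x gives the same grasp; the last joint's range is limited). The gripper opens to 85 mm and grips with 20 to 120 N. Pads are 22 mm wide; open, the fingers measure 114 mm over their backs; the gripper's body (76 mm by 85 mm) begins 54 mm behind the grasp point. The pads swing forward as they close: fully open they stand 13 mm farther back than shut.
Start: joints at [-1.467, 0.313, 0.046, 1.304, 0, 1.431], TCP at [0.139, -0.558, 0.21] pointing down, gripper open.
Joint ranges: [-2.76, 2.76], [-0.86, 1.69], [-1.03, 1.26], [-2.2, 2.34], [-1.47, 1.5], [-3.14, 3.14]. Speed limits (rad/s): [2.57, 2.57, 3.14, 3.14, 3.14, 3.14].

## Interface

Orientations are given as a unit quaternion [w, x, y, z].
In Python, from workcell import env, optics, order, models gives the robot as it stands. The module is installed in compiled form; this text tells all that it offers.
- The arm moves only by the tool servo_tool, never from a script. Its argument "moves" is a list of rows, each a list of 5 numbers: the shift along the tool's x, y, z in cm, then the turn about the tool's x in rad, then the closure, from -1 (fully open) to 1 (shut). A call has exactly 10 rows; each row shifts and turns the commanded pose from where the row before left it, along the tool's axes as they then stand; what a row does not reach is not made up. A row lasts 1/8 s, in which the tool goes at most 62.5 mm and 10.7 degrees, less where a joint would pass 70% of its speed; a pose out of reach is approached as far as the arm can. A call is refused whole if a number of a shift passes 6.25 or a number of a turn 0.188, either way. A call with a gripper value outside its range is refused whole. The fingers move at their own pace and stop on an object; "grip_force" is the grip in N (left out, the last holds). Time passes only in rows, so rows that do not move let the fingers close, or fill a call up. It gives the time, the measured TCP pose, the force and the opening at its end, in the units of the state.
- env.get_state(): the state, without advancing time (a new reading comes with each control period).
- optics.read_camera(name): name is "side" or "top" or "wrist"; returns a dict with "pixels" (384x512x3 uint8, blue, green, red), "vertical_fov" (degrees; the focal length in pixels is half the picture's height over the tangent of half this angle, whatever the lens; pixels are square), "cx", "cy" (the principal point, pixels), "k1" (the pictures are not rectified: a ray, as slopes to the right and down, at radius r is drawn at 1 + k1 r^2 times it, then the intrinsics apply), "extrinsics" (4x4, takes a point from world to camera coordinates). Camera axes: x right, y up, looking along -z (the intrinsics and any distortion apply to the point x, -y, -z); pixel columns grow to the right and rows downward; lengths in m; the calibration is good to about 2 mm. A picture is of the moment at which its call begins. There is no depth.
- order.hand_in(): hands the job in, once; it reports no verdict.
Trained networks look in a picture, given as the dict that the camera call returned (one of the last four; its "shot" number tells which), for a name from the list of things; names that differ only in an ending like _2 or _b are one class to them, and where a whole thing is asked for, a point or a joint stands for the part that bears it (a point fixed in the world has none). Each returns a list of dicts, best first, with "conf" (0 to 1); they miss things now and then, are a little off and sometimes report something else, mostly with a low value. They report only what shows in the picture. A call takes as long as a camera call.
- models.outline_of(name, picture): "pixels" (384x512 bool, what is visible of it) and "location" ([column, row] in pixels, amid what is visible of it).
- models.pinpoint(name, picture): "location" ([column, row] in pixels: a listed point, or the origin of a listed thing).
The state is a dict: "clock": time; "joint_pos": joint angles; "qvel": joint speeds; "tau": joint torques, N m; "tcp_pos": TCP position; "orientation": TCP orientation; "wrist_force": force on the tool from outside, world axes, zero at the start; "ft_torque": the same for the moment, N m; "finger_gap": finger opening in m.
Only numpy, scipy, OpenCV 4.12 (cv2) and the standard library are available. Lean on these libraries where they do the work, as an engineer would, in place of code of your own. Each camera call takes 0.05 s, during which the arm holds its last target.

## Working session

There is one attempt and no reset: what is moved stays moved. The work goes in short steps, Python scripts to look and compute and a tool call to move; the robot and the scene stay as the last step left them, time stands still between calls to the robot, and variables do not carry over. Pictures are saved under pics/ and viewed, and the job is handed in when it is done.

Besides the shell and the picture viewer there is one more tool, called as name(argument=value, ...) on one line, values as JSON. servo_tool: Moves the arm, as the interface text tells. Its arguments: {"type":"object","properties":{"moves":{"type":"array"},"grip_force":{"type":"number"}},"required":["moves"]}

```bash
mkdir -p pics
cat > h.py <<'E'
import numpy as np, cv2, json
from workcell import env, optics, order, models
from scipy.spatial.transform import Rotation as R
def K(p):
    f=384/2/np.tan(np.radians(p["vertical_fov"])/2); return f
def proj(p,X):
    E=np.array(p["extrinsics"]); c=E[:3,:3]@np.asarray(X)+E[:3,3]
    s=np.array([c[0],-c[1]])/-c[2]; s=s*(1+p["k1"]*(s@s)); return np.array([p["cx"],p["cy"]])+K(p)*s
def ray(p,uv):
    E=np.array(p["extrinsics"]); d=(np.array(uv)-[p["cx"],p["cy"]])/K(p); s=d.copy()
    for _ in range(30): s=d/(1+p["k1"]*(s@s))
    v=E[:3,:3].T@np.array([s[0],-s[1],-1]); o=-E[:3,:3].T@E[:3,3]; return o,v/np.linalg.norm(v)
def tri(rs):
    A=sum(np.eye(3)-np.outer(d,d) for o,d in rs); b=sum((np.eye(3)-np.outer(d,d))@o for o,d in rs)
    return np.linalg.solve(A,b)
def Rq(q): return R.from_quat([q[1],q[2],q[3],q[0]])
E
python3 - <<'E'
from h import *
print(env.get_state())
ps={}
for n in ["side","top","wrist"]:
    p=optics.read_camera(n); ps[n]=p; cv2.imwrite(f"pics/{n}0.png",p["pixels"])
    print(n,{k:v for k,v in p.items() if k not in("pixels","extrinsics")}, np.round(np.linalg.inv(p["extrinsics"])[:3,3],3))
    for t in ["tumbler","cap_bar","lid_hinge","oil_can","compound_green","tape"]:
        print(t,[(np.round(r["location"],1),round(r["conf"],2)) for r in models.pinpoint(t,p)[:2]])
import pickle; pickle.dump(ps,open("p0.pkl","wb"))
E
```

```text
{'clock': 0.0, 'joint_pos': array([-1.46662203e+00,  3.14019219e-01,  4.50159137e-02,  1.30358846e+00,
       -1.31741963e-05,  1.43118213e+00]), 'qvel': array([-0.00190943, -0.00111951,  0.00018584, -0.0003697 , -0.00023111,
       -0.00059185]), 'tau': array([-4.46117137e-04, -4.80623031e+01,  2.98535156e+01,  1.91887363e-02,
       -3.92478796e-04, -7.50009036e-06]), 'tcp_pos': array([ 0.13871734, -0.55747472,  0.20941329]), 'orientation': array([ 0.08534416,  0.70186642,  0.0866137 , -0.70185324]), 'wrist_force': array([ 0.2012593 , -0.07773481,  0.12886918]), 'ft_torque': array([-0.00678662,  0.01054555, -0.02154461]), 'finger_gap': 0.08525923980504813}
side {'vertical_fov': 43.52844764684015, 'cx': 258.2773030787282, 'cy': 186.70967597291946, 'k1': 0.029615037445067906, 'shot': 1} [-0.031  0.88   0.856]
tumbler [(array([256.5, 252.8]), 0.6)]
cap_bar [(array([243.5, 183.7]), 0.89)]
lid_hinge []
oil_can [(array([200.5, 316. ]), 0.93)]
compound_green [(array([290.3, 203.5]), 0.91), (array([246.3, 184.7]), 0.59)]
tape [(array([321.4, 188.8]), 0.85)]
top {'vertical_fov': 57.30376707252949, 'cx': 249.85414727203684, 'cy': 191.18891392488578, 'k1': -0.0032856745726741986, 'shot': 2} [0.379 0.082 1.012]
tumbler [(array([233.3, 205.1]), 0.84)]
cap_bar [(array([226.4, 183. ]), 0.92)]
lid_hinge [(array([224.8, 154.5]), 0.73)]
oil_can [(array([147.1, 207.9]), 0.61)]
compound_green []
tape [(array([351.3, 207.3]), 0.69)]
wrist {'vertical_fov': 59.44429646914732, 'cx': 257.57558166168616, 'cy': 187.76075126130257, 'k1': -0.015136205683434503, 'shot': 3} [ 0.221 -0.537  0.375]
tumbler []
cap_bar []
lid_hinge []
oil_can []
compound_green []
tape []
```

View pics/side0.png

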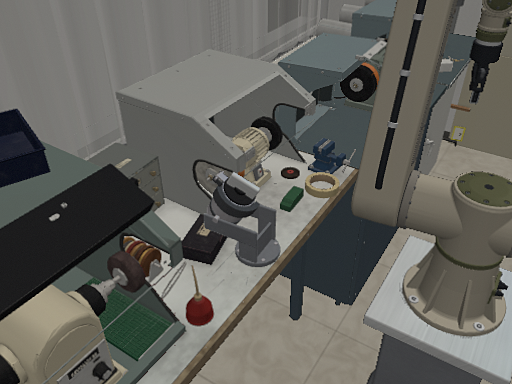

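View pics/top0.png

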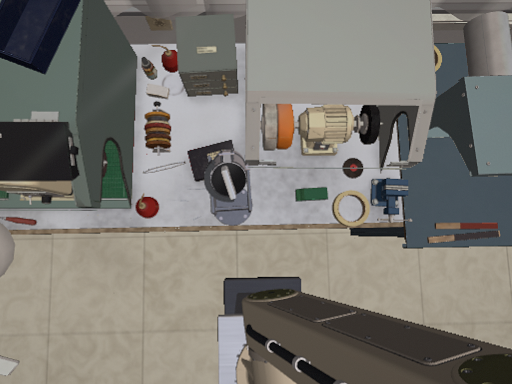

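Run:
```python
from h import *
import pickle; ps=pickle.load(open("p0.pkl","rb"))
s,t=ps["side"],ps["top"]
c=tri([ray(s,[243.5,183.7]),ray(t,[226.4,183])]);f=tri([ray(s,[256.5,252.8]),ray(t,[233.3,205.1])])
print("cap",c,proj(s,c),proj(t,c));print("foot",f,proj(s,f),proj(t,f))
for nm,u in [("tum",[233.3,205.1]),("can",[147.1,207.9]),("tape",[351.3,207.3])]:
    o,d=ray(t,u); print(nm,o-d*o[2]/d[2])
for nm,u in [("tum",[256.5,252.8]),("can",[200.5,316]),("tape",[321.4,188.8]),("green",[290.3,203.5])]:
    o,d=ray(s,u); print(nm,o-d*o[2]/d[2])
print(proj(t,[.4,.1,0]),proj(t,[.5,.1,0]),proj(t,[.4,.2,0]))
o,d=ray(t,[224.8,154.5]);
for z in(.1,.13,.15,.17,.19): print(o+d*(z-o[2])/d[2])
```

```text
cap [0.49303542 0.11991121 0.20452174] [243.60671328 183.71653698] [226.34610795 182.90463949]
foot [ 0.46007552  0.11166453 -0.0069335 ] [257.58867234 252.91623989] [232.82396136 204.2498515 ]
tum [0.45704055 0.11012766 0.        ]
can [0.45339873 0.35732151 0.        ]
tape [ 0.44452291 -0.23167655  0.        ]
tum [0.45871833 0.11896414 0.        ]
can [0.45519458 0.35540729 0.        ]
tape [ 0.4428656  -0.22240067  0.        ]
green [ 0.48685608 -0.10814369  0.        ]
[237.11246535 224.89756418] [236.59143526 190.24915087] [202.13086208 225.55971194]
[0.5836465  0.12797331 0.1       ]
[0.5769055  0.12647446 0.13      ]
[0.5724115  0.12547523 0.15      ]
[0.56791751 0.12447601 0.17      ]
[0.56342351 0.12347678 0.19      ]
```

Run:
```python
from h import *
import pickle; ps=pickle.load(open("p0.pkl","rb"))
a=ps["top"]["pixels"][130:240,180:320]; cv2.imwrite("pics/tz.png",cv2.resize(a,None,fx=5.5,fy=5.5,interpolation=cv2.INTER_CUBIC)[:600])
a=ps["side"]["pixels"][140:280,180:330]; cv2.imwrite("pics/sz.png",cv2.resize(a,None,fx=4.2,fy=4.2,interpolation=cv2.INTER_CUBIC)[:600])
print(Rq(env.get_state()["orientation"]).as_matrix().round(4))
```

```text
[[-0.000e+00  2.414e-01 -9.704e-01]
 [-1.000e-04 -9.704e-01 -2.414e-01]
 [-1.000e+00  1.000e-04  0.000e+00]]
```

View pics/tz.png

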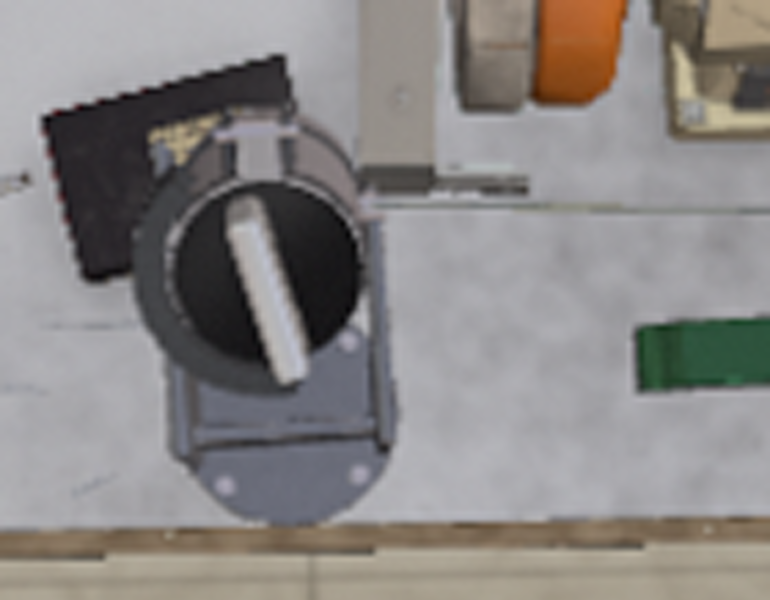

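View pics/sz.png

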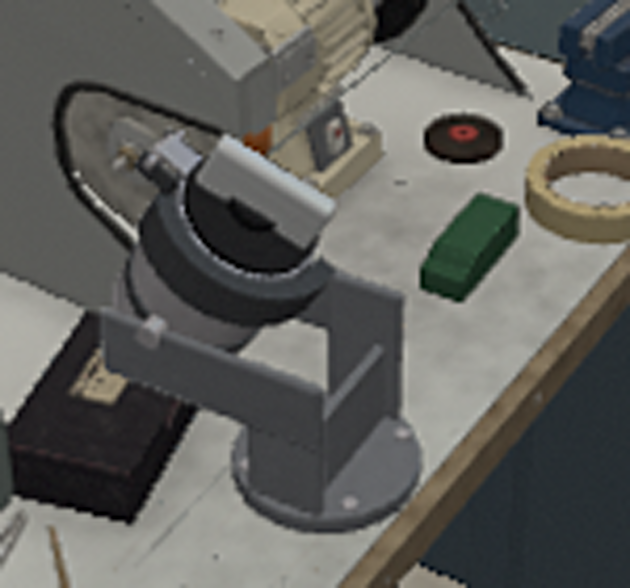

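Run:
```python
from h import *
import pickle; ps=pickle.load(open("p0.pkl","rb"))
s,t=ps["side"],ps["top"]
from scipy.optimize import least_squares
def pl(p,u,z): o,d=ray(p,u); return o+d*(z-o[2])/d[2]
T=lambda x,y:[180+x/5.5,130+y/5.5]; S=lambda x,y:[180+x/4.2,140+y/4.2]
print("house", tri([ray(s,S(240,78)),ray(t,T(360,188))]), tri([ray(s,S(240,78)),ray(t,T(437,188))]))
for z in (0,.1,.2,.3): print(pl(t,T(360,188),z), pl(t,T(437,188),z))
# model fit: params hx,hy,hz,yaw,twist; bar top corners
def frame(q):
    hx,hy,hz,yaw,th=q; Rz=R.from_euler('z',yaw).as_matrix()
    Rl=Rz@R.from_euler('y',-np.pi/6).as_matrix(); return np.array([hx,hy,hz]),Rl,R.from_euler('z',th).as_matrix()
def pts(q):
    h,Rl,Rt=frame(q); c=h+Rl@[-.062,0,.0335]
    f=lambda x,y,z: c+Rl@Rt@np.array([x,y,z])
    return h,c,f(.038,0,.012),f(-.038,0,.012),f(-.038,.0075,.012),f(.038,.0075,.012),f(.038,-.0075,.012),f(-.038,-.0075,.012)
def res(q):
    P=pts(q);r=[]
    r+=list(proj(t,P[1])-[226.4,183]); r+=list(proj(s,P[1])-[243.5,183.7])
    r+=list(proj(t,P[0])-[226,155]); 
    r+=list(proj(t,P[2])-T(242,203)); r+=list(proj(t,P[3])-T(292,375))
    h,Rl,Rt=frame(q); Rz=R.from_euler('z',q[3]).as_matrix()
    # foot lies along stand x through hinge
    F=np.array([.458,.113,0]); v=Rz.T@(F-h); r.append(v[1]*300)
    # side: bar top-corners
    for k,u in ((4,S(333,212)),(3,None),(5,S(228,140))):
        if u is not None and False: r+=list(proj(s,P[k])-u)
    return r
for th0 in(.2,):
    sol=least_squares(res,[.56,.12,.206,.1,th0],loss='soft_l1'); print(sol.x,np.round(sol.fun,1)); P=pts(sol.x); print("cap",P[1])
    for k in range(8):
        a=proj(s,P[k]);b=proj(t,P[k]); print(k,(a-[180,140])*4.2,(b-[180,130])*5.5)
np.save("q.npy",sol.x)
```

```text
house [0.53411976 0.07734935 0.23679701] [0.54454713 0.04897363 0.21697617]
[0.57633535 0.07294936 0.        ] [0.57569184 0.03197773 0.        ]
[0.55680892 0.07388559 0.1       ] [0.55622902 0.03696359 0.1       ]
[0.53728248 0.07482182 0.2       ] [0.53676619 0.04194944 0.2       ]
[0.51775605 0.07575804 0.3       ] [0.51730336 0.0469353  0.3       ]
[0.56561038 0.1203727  0.2028465  0.06589165 0.18232201] [ 1.8 -0.9  0.3  0.1 -0.2 -2.6 -0.3  2.1 -0.5  0.4 -0.1]
cap [0.49531967 0.11573441 0.20085835]
0 [161.83846468 147.54069176] [252.04941405 122.99302291]
1 [268.03555022 184.05642963] [265.13504061 286.67416546]
2 [219.76516303 134.61568304] [240.29764736 214.51193729]
3 [333.88271842 208.7703306 ] [289.17127212 377.11511686]
4 [329.4220153  217.18728042] [272.1502693  381.45088764]
5 [214.73521817 142.72778315] [222.65094132 219.08163832]
6 [224.74750504 126.58004554] [257.95947022 209.93841494]
7 [338.30156789 200.4323838 ] [306.20628785 372.77576766]
```

Run:
```python
from h import *
import pickle; ps=pickle.load(open("p0.pkl","rb"))
s,t=ps["side"],ps["top"]
cv2.imwrite("pics/sz2.png",cv2.resize(s["pixels"][40:220,100:330],None,fx=3.3,fy=3.3,interpolation=cv2.INTER_CUBIC)[:600])
cv2.imwrite("pics/tz2.png",cv2.resize(t["pixels"][0:200,160:420],None,fx=3,fy=3,interpolation=cv2.INTER_CUBIC)[:600])
```

```text
(no output)
```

View pics/sz2.png

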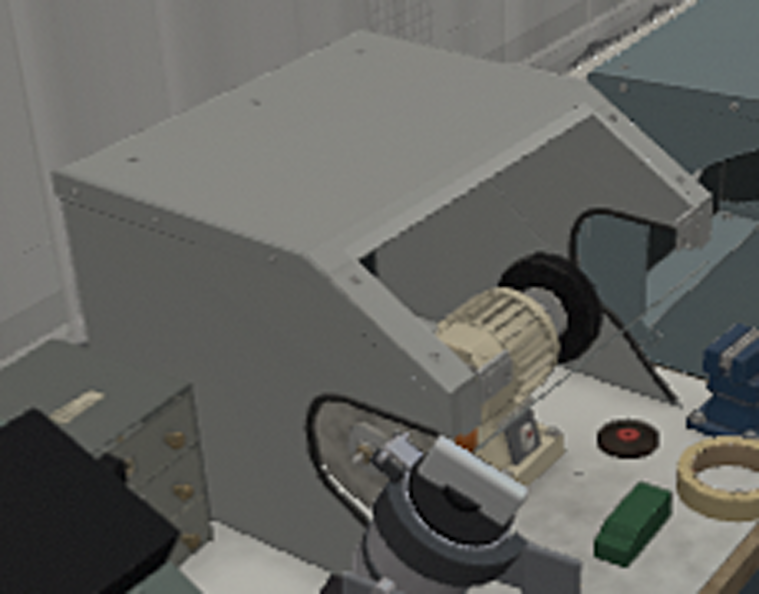

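View pics/tz2.png

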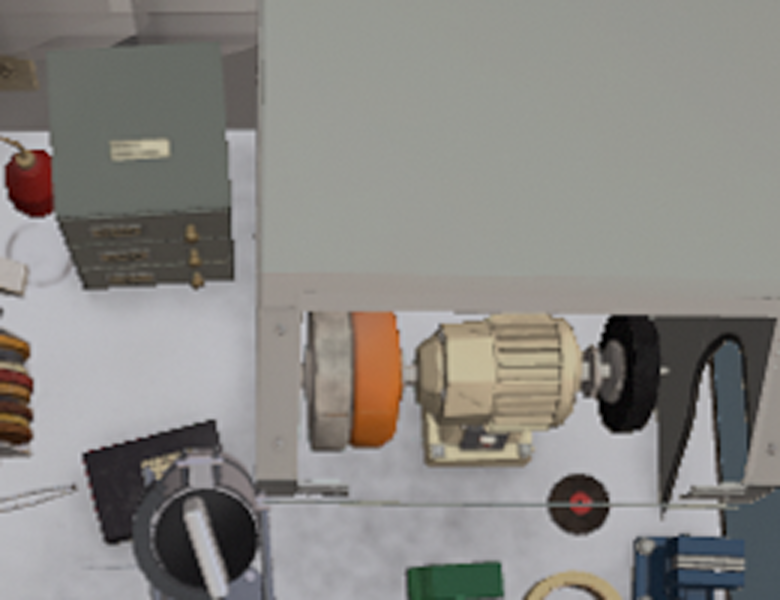

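Run:
```python
from h import *
import pickle; ps=pickle.load(open("p0.pkl","rb"))
s,t=ps["side"],ps["top"]
for a,b in (((455,392),(259,483)),((310,255),(262,307)),((55,175),(258,0)),((478,370),(297,483))):
    u=[100+a[0]/3.3,40+a[1]/3.3]; v=[160+b[0]/3,b[1]/3]
    X=tri([ray(s,u),ray(t,v)]); print(X,proj(s,X)-u,proj(t,X)-v)
```

```text
[0.53894552 0.07349499 0.23316912] [0.40371404 0.0709737 ] [-0.21669882 -0.38415075]
[0.65463244 0.07445436 0.31076358] [3.9041436  1.09659455] [-2.39617127 -4.14783966]
[0.89635459 0.07872165 0.30969824] [7.6830678  3.41398512] [-5.01876724 -9.39058485]
[0.53751493 0.0451404  0.23784155] [0.38345337 0.06256216] [-0.2080401  -0.37157301]
```

```bash
cat >> h.py <<'E'
Q=np.load("q.npy")
def geo(q=None):
    q=Q if q is None else q
    Rl=R.from_euler('z',q[3]).as_matrix()@R.from_euler('y',-np.pi/6).as_matrix(); h=q[:3]
    return h,Rl,h+Rl@[-.062,0,.0335]
def head(Rm): return np.arctan2(Rm[1,1],Rm[0,1])
class Plan:
    def __init__(s,p=None,q=None):
        st=env.get_state(); s.p=np.array(st["tcp_pos"]) if p is None else np.array(p,float); s.R=Rq(st["orientation"]).as_matrix() if q is None else q; s.rows=[]
    def go(s,p,H,c,n):
        p=np.array(p,float); p0=s.p.copy(); H0=head(s.R); dH=(H-H0+np.pi)%(2*np.pi)-np.pi if abs(H-H0)>np.pi and False else H-H0
        for k in range(1,n+1):
            t=p0+(p-p0)*k/n; d=s.R.T@(t-s.p)*100; d=np.round(d,2); w=round(-(H0+dH*k/n-head2(s,H0,dH,k,n)),3)
            s.rows.append([*d.tolist(),w,c]); s.p=s.p+s.R@d/100; s.R=s.R@R.from_rotvec([w,0,0]).as_matrix()
    def show(s):
        while len(s.rows)%10: s.rows.append([0,0,0,0,s.rows[-1][4]])
        for i in range(0,len(s.rows),10): print(json.dumps(s.rows[i:i+10]))
        print("end",s.p,np.degrees(head(s.R)))
def head2(s,H0,dH,k,n):
    h=head(s.R); ref=H0+dH*(k-1)/n
    return h+2*np.pi*np.round((ref-h)/(2*np.pi))
def bar(th,L,dxy=(-.002,0),dz=-.004,q=None):
    h,Rl,cap=geo(q); u=Rl@np.array([np.cos(th),np.sin(th),0])
    H=np.arctan2(u[1],u[0])+np.pi/2
    return cap+L*u+[dxy[0],dxy[1],dz],H
E
python3 - <<'E'
from h import *
p,H=bar(.18,.022); print(p,np.degrees(H))
P=Plan(); H0=head(P.R)
P.go([.3,-.25,.33],H0+np.radians(91),.34,10); P.go([p[0],p[1],.33],H0+np.radians(91)+ (H-H0-np.radians(91)),.34,10); P.show()
E
```

```text
[0.5117644  0.12089874 0.20768063] 105.64169479189141
[[-1.2, -2.6, -2.31, -0.159, 0.34], [-1.19, -2.2, -2.69, -0.159, 0.34], [-1.2, -1.75, -3.0, -0.158, 0.34], [-1.2, -1.25, -3.25, -0.159, 0.34], [-1.2, -0.73, -3.4, -0.159, 0.34], [-1.19, -0.18, -3.47, -0.159, 0.34], [-1.2, 0.38, -3.46, -0.159, 0.34], [-1.2, 0.92, -3.35, -0.159, 0.34], [-1.19, 1.43, -3.16, -0.158, 0.34], [-1.2, 1.92, -2.9, -0.159, 0.34]]
[[-0.0, 3.0, -3.04, -0.158, 0.34], [-0.0, 3.45, -2.52, -0.159, 0.34], [-0.0, 3.8, -1.95, -0.158, 0.34], [-0.0, 4.06, -1.33, -0.158, 0.34], [-0.0, 4.22, -0.68, -0.158, 0.34], [-0.0, 4.27, 0.0, -0.159, 0.34], [-0.0, 4.21, 0.68, -0.158, 0.34], [-0.0, 4.06, 1.33, -0.158, 0.34], [-0.0, 3.8, 1.95, -0.159, 0.34], [-0.0, 3.44, 2.54, -0.158, 0.34]]
end [0.51181657 0.12088274 0.32995653] 105.65120524830459
```

servo_tool(moves=[[-1.2, -2.6, -2.31, -0.159, 0.34], [-1.19, -2.2, -2.69, -0.159, 0.34], [-1.2, -1.75, -3.0, -0.158, 0.34], [-1.2, -1.25, -3.25, -0.159, 0.34], [-1.2, -0.73, -3.4, -0.159, 0.34], [-1.19, -0.18, -3.47, -0.159, 0.34], [-1.2, 0.38, -3.46, -0.159, 0.34], [-1.2, 0.92, -3.35, -0.159, 0.34], [-1.19, 1.43, -3.16, -0.158, 0.34], [-1.2, 1.92, -2.9, -0.159, 0.34]], grip_force=30)

```text
clock: 2.3
tcp_pos: [0.3004, -0.249, 0.3306]
orientation: [0.562, 0.429, 0.562, -0.429]
wrist_force: [0.1, -0.5, -0.1]
finger_gap: 0.0283
```

servo_tool(moves=[[0, 3.0, -3.04, -0.158, 0.34], [0, 3.45, -2.52, -0.159, 0.34], [0, 3.8, -1.95, -0.158, 0.34], [0, 4.06, -1.33, -0.158, 0.34], [0, 4.22, -0.68, -0.158, 0.34], [0, 4.27, 0.0, -0.159, 0.34], [0, 4.21, 0.68, -0.158, 0.34], [0, 4.06, 1.33, -0.158, 0.34], [0, 3.8, 1.95, -0.159, 0.34], [0, 3.44, 2.54, -0.158, 0.34]])

```text
clock: 3.55
tcp_pos: [0.5124, 0.1223, 0.3301]
orientation: [0.7, -0.098, 0.7, 0.098]
wrist_force: [0.3, 0.1, 0.1]
finger_gap: 0.0284
```

Run:
```python
from h import *
st=env.get_state(); print({k:np.round(st[k],3) for k in st}, np.degrees(head(Rq(st["orientation"]).as_matrix())))
p=optics.read_camera("wrist"); print(proj(p,geo()[2]), [ (r["location"],r["conf"]) for r in models.pinpoint("cap_bar",p)],[ (r["location"],r["conf"]) for r in models.pinpoint("lid_hinge",p)],proj(p,geo()[0]))
h,Rl,cap=geo()
im=p["pixels"].copy(); 
Rt=R.from_euler('z',Q[4]).as_matrix()
pts=np.array([proj(p,cap+Rl@Rt@np.array(v)) for v in ([.038,.0075,.012],[.038,-.0075,.012],[-.038,-.0075,.012],[-.038,.0075,.012])])
cv2.polylines(im,[np.round(pts).astype(int)],True,(0,0,255),1)
cv2.imwrite("pics/w1.png",cv2.resize(im,None,fx=1.5,fy=1.5)); import pickle; pickle.dump(p,open("w1.pkl","wb"))
s=optics.read_camera("side");cv2.imwrite("pics/s1.png",s["pixels"])
```

```text
{'clock': np.float64(3.55), 'joint_pos': array([ 0.082,  0.215,  0.206,  1.562, -0.   , -0.197]), 'qvel': array([ 0.566,  0.463,  0.573,  0.105, -0.001, -0.686]), 'tau': array([ -1.546, -45.166,  27.819,   0.055,   0.104,   0.74 ]), 'tcp_pos': array([0.512, 0.122, 0.33 ]), 'orientation': array([ 0.7  , -0.098,  0.7  ,  0.098]), 'wrist_force': array([0.305, 0.129, 0.092]), 'ft_torque': array([-0.01 ,  0.003, -0.026]), 'finger_gap': np.float64(0.028)} 105.96273474285636
[254.82369465 148.28338236] [([257.7, 145.9], 0.94)] [([237.6, 220.0], 0.93)] [239.30700389 220.29517386]
```

View pics/w1.png

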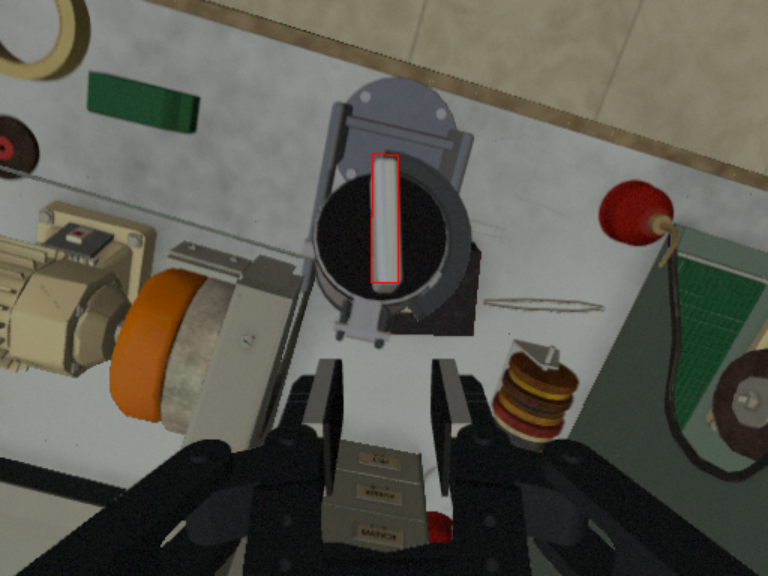

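View pics/s1.png

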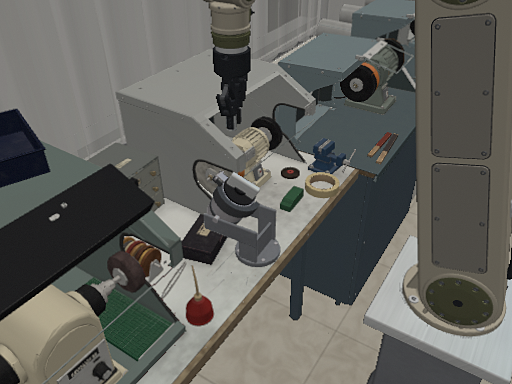

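Run:
```python
from h import *
p=optics.read_camera("wrist");p=optics.read_camera("wrist");p=optics.read_camera("wrist")
st=env.get_state(); print(st["tcp_pos"],np.degrees(head(Rq(st["orientation"]).as_matrix())),np.abs(st["qvel"]).max())
print(proj(p,geo()[2]), [ (r["location"],r["conf"]) for r in models.pinpoint("cap_bar",p)],[ (r["location"],r["conf"]) for r in models.pinpoint("lid_hinge",p)],proj(p,geo()[0]))
h,Rl,cap=geo()
im=p["pixels"].copy(); im=cv2.resize(im[85:245,190:330],None,fx=4,fy=4,interpolation=cv2.INTER_CUBIC)[:600]
Rt=R.from_euler('z',Q[4]).as_matrix()
pts=np.array([proj(p,cap+Rl@Rt@np.array(v)) for v in ([.038,.0075,.012],[.038,-.0075,.012],[-.038,-.0075,.012],[-.038,.0075,.012])])
pts=(pts-[190,85])*4
cv2.polylines(im,[np.round(pts).astype(int)],True,(0,0,255),1)
cv2.imwrite("pics/w2.png",im); import pickle; pickle.dump(p,open("w1.pkl","wb"))
```

```text
[0.51138232 0.12012679 0.33018097] 105.55810395576322 0.007238322100469859
[256.44736677 150.0710179 ] [([258.4, 147.8], 0.67)] [([240.7, 224.6], 0.9)] [241.33849587 221.98229239]
```

View pics/w2.png

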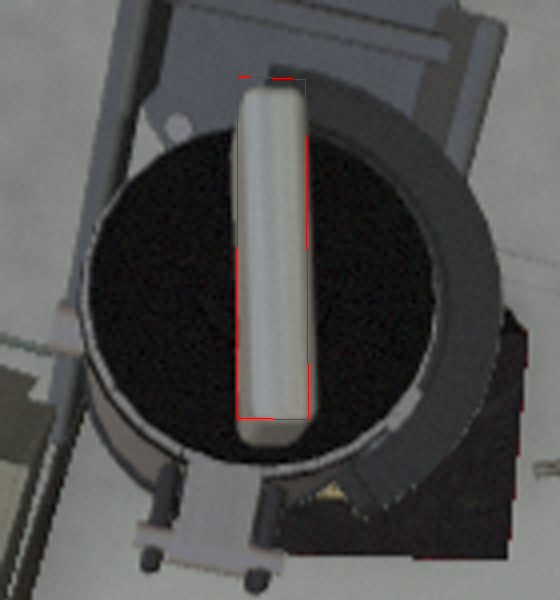

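Run:
```python
from h import *
p,H=bar(.18,.022); P=Plan(); H0=head(P.R); P.go([p[0]+.001,p[1],p[2]+.02],H0+ (H-H0),.34,5);P.go([p[0]+.001,p[1],p[2]],H,.34,3); P.show()
```

```text
[[2.05, 0.01, 0.03, -0.0, 0.34], [2.06, 0.01, 0.03, -0.001, 0.34], [2.05, 0.01, 0.03, 0.0, 0.34], [2.05, 0.01, 0.02, -0.0, 0.34], [2.06, 0.01, 0.03, -0.001, 0.34], [0.67, 0.0, 0.0, 0.0, 0.34], [0.66, 0.0, 0.0, 0.0, 0.34], [0.67, 0.0, 0.0, 0.0, 0.34], [0, 0, 0, 0, 0.34], [0, 0, 0, 0, 0.34]]
end [0.51276526 0.12085333 0.20766126] 105.66547503081192
```

servo_tool(moves=[[2.05, 0.01, 0.03, 0, 0.34], [2.06, 0.01, 0.03, 0, 0.34], [2.05, 0.01, 0.03, 0, 0.34], [2.05, 0.01, 0.02, 0, 0.34], [2.06, 0.01, 0.03, 0, 0.34], [0.67, 0, 0, 0, 0.34], [0.66, 0, 0, 0, 0.34], [0.67, 0, 0, 0, 0.34], [0, 0, 0, 0, 0.34], [0, 0, 0, 0, 0.34]])

```text
clock: 5.25
tcp_pos: [0.5132, 0.1218, 0.2076]
orientation: [0.701, -0.096, 0.7, 0.096]
wrist_force: [-1.0, -0.1, -0.6]
finger_gap: 0.0279
```

```bash
cat > look.py <<'E'
import sys; from h import *
tag=sys.argv[1]
st=env.get_state(); print(np.round(st["clock"],2),st["tcp_pos"].round(4),"H",np.degrees(head(Rq(st["orientation"]).as_matrix())).round(1),"gap",round(st["finger_gap"],4),"F",st["wrist_force"].round(1),"M",st["ft_torque"].round(2),"j6",st["joint_pos"][5].round(2))
s=optics.read_camera("side");t=optics.read_camera("top");w=optics.read_camera("wrist")
f=lambda im,r,k: cv2.resize(im[r[0]:r[1],r[2]:r[3]],(k,k),interpolation=cv2.INTER_CUBIC)
cv2.imwrite(f"pics/{tag}.png",np.hstack([f(s["pixels"],(120,240,190,310),390),f(w["pixels"],(90,330,135,375),390)]))
E
python3 look.py d1
```

```text
5.25 [0.5132 0.1218 0.2076] H 105.7 gap 0.0279 F [-1.  -0.1 -0.6] M [-0.03  0.05  0.05] j6 -0.19
```

View pics/d1.png

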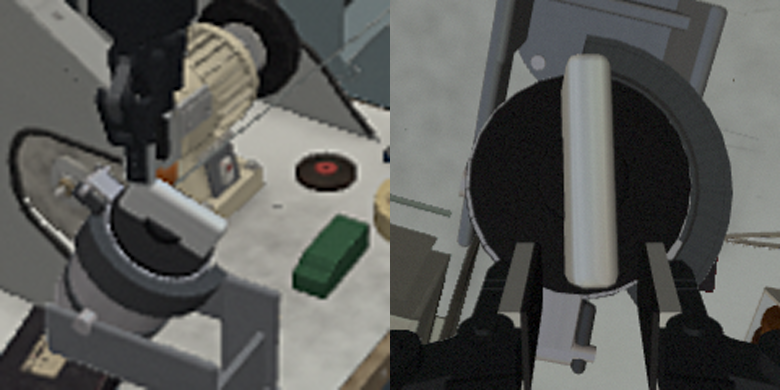

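Run:
```python
from h import *
w=optics.read_camera("wrist"); s=optics.read_camera("side"); st=env.get_state(); T=st["tcp_pos"]; Rm=Rq(st["orientation"]).as_matrix()
h,Rl,cap=geo()
im=cv2.resize(w["pixels"][90:330,135:375],(600,600),interpolation=cv2.INTER_CUBIC); f=lambda X:tuple(np.round((proj(w,X)-[135,90])*2.5).astype(int))
ims=cv2.resize(s["pixels"][120:240,190:310],(600,600),interpolation=cv2.INTER_CUBIC); g=lambda X:tuple(np.round((proj(s,X)-[190,120])*5).astype(int))
for a in(-1,1):
  for b in(-1,1):
    X=T+Rm@np.array([0,a*.014,b*.011]); Y=T+Rm@np.array([-.03,a*.014,b*.011])
    cv2.line(im,f(X),f(Y),(0,0,255),1);cv2.line(ims,g(X),g(Y),(0,0,255),1)
Rt=R.from_euler('z',Q[4]).as_matrix()
c=[cap+Rl@Rt@np.array(v) for v in ([.038,.0075,.012],[.038,-.0075,.012],[-.038,-.0075,.012],[-.038,.0075,.012])]
cv2.polylines(im,[np.array([f(x) for x in c])],True,(0,255,0),1);cv2.polylines(ims,[np.array([g(x) for x in c])],True,(0,255,0),1)
cv2.imwrite("pics/ov.png",cv2.resize(np.hstack([ims,im]),(800,400)))
```

```text
(no output)
```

View pics/ov.png

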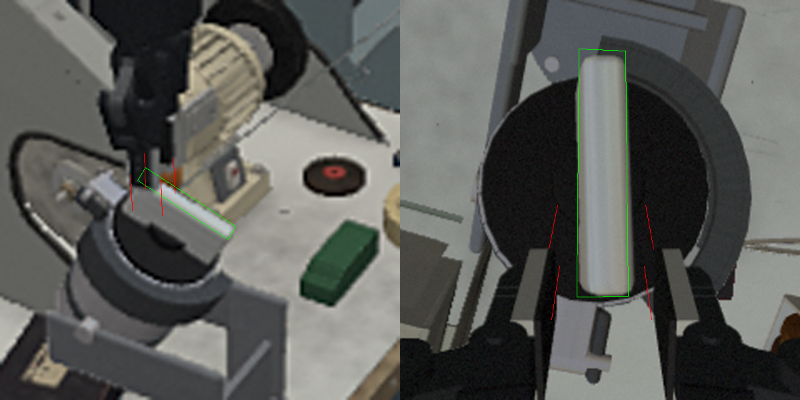

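Run:
```python
from h import *
w=optics.read_camera("wrist"); s=optics.read_camera("side"); st=env.get_state(); T=st["tcp_pos"]; Rm=Rq(st["orientation"]).as_matrix()
a=cv2.resize(s["pixels"][140:200,205:265],(480,480),interpolation=cv2.INTER_CUBIC)
b=cv2.resize(w["pixels"][170:250,200:320],(720,480),interpolation=cv2.INTER_CUBIC)[:, :]
for sy in(-1,1):
  for sz in(-1,1):
   for k in(0,.005,.01,.015):
    X=T+Rm@np.array([-k,sy*.014,sz*.011])
    u=(proj(s,X)-[205,140])*8; v=(proj(w,X)-[200,170])*6; c=[(0,0,255),(0,255,0),(255,0,0),(0,255,255)][int(k*200+.1)]
    cv2.circle(a,tuple(u.astype(int)),3,c,-1);cv2.circle(b,tuple(v.astype(int)),3,c,-1)
cv2.imwrite("pics/za.png",a);cv2.imwrite("pics/zb.png",b)
```

```text
(no output)
```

View pics/za.png

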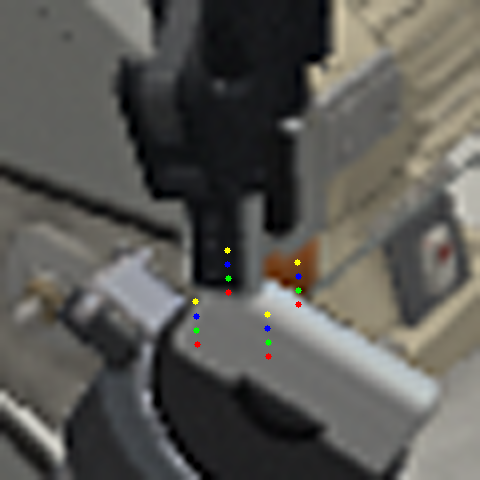

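View pics/zb.png

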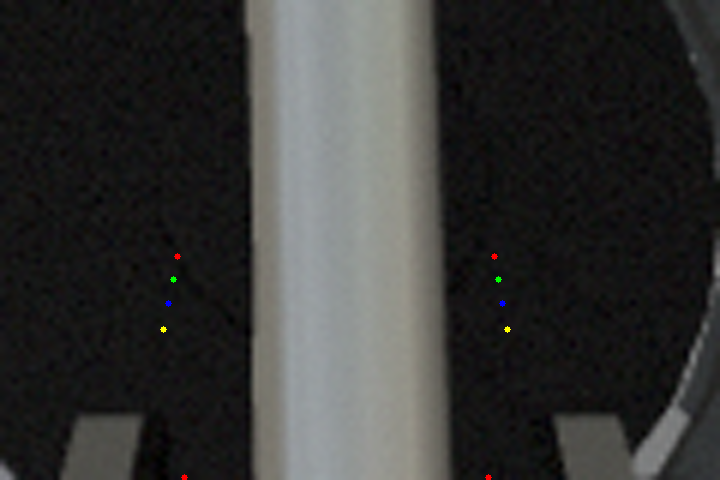

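Run:
```python
from h import *
from scipy.optimize import least_squares
w=optics.read_camera("wrist"); s=optics.read_camera("side"); st=env.get_state(); T=st["tcp_pos"]; Rm=Rq(st["orientation"]).as_matrix()
E=np.linalg.inv(w["extrinsics"]); print("cam in tool", Rm.T@(E[:3,3]-T), "axis",Rm.T@(-E[:3,2]))
for sg,inn,out in((1,(142,415),(78,415)),(-1,(557,415),(622,415))):
  for z in(.011,0,-.011):
    for nm,u in(("in",inn),("out",out)):
      U=np.array(u)/6+[200,170]
      r=[ (k:=0) ]
      best=min(((lambda so:(so.cost,so.x))(least_squares(lambda v:proj(w,T+Rm@np.array([v[0],v[1],z]))-U,[-.02,y0],x_scale=.01)) for y0 in(.02,-.02)),key=lambda a:a[0])
      print(sg,z,nm,best)
```

```text
cam in tool [-0.16451085  0.00083435 -0.08092162] axis [9.46929351e-01 2.61624816e-04 3.21441652e-01]
1 0.011 in (np.float64(4.0389678347315804e-27), array([ 0.01249404, -0.01900889]))
1 0.011 out (np.float64(1.6155871338926322e-27), array([ 0.01249017, -0.02526738]))
1 0 in (np.float64(0.0), array([-0.00868764, -0.0166343 ]))
1 0 out (np.float64(1.6155871338926322e-27), array([-0.00869104, -0.02214386]))
1 -0.011 in (np.float64(3.6350710512584224e-27), array([-0.02986931, -0.01425972]))
1 -0.011 out (np.float64(4.2005265481208437e-26), array([-0.02987225, -0.01902034]))
-1 0.011 in (np.float64(8.077935669463161e-27), array([0.01247118, 0.02155809]))
-1 0.011 out (np.float64(3.27156394613258e-26), array([0.01246007, 0.0279138 ]))
-1 0 in (np.float64(1.6155871338926322e-27), array([-0.00870776,  0.01907814]))
-1 0 out (np.float64(5.2506581851510546e-27), array([-0.00871754,  0.02467328]))
-1 -0.011 in (np.float64(2.0194839173657902e-27), array([-0.0298867 ,  0.01659819]))
-1 -0.011 out (np.float64(1.6155871338926322e-27), array([-0.02989515,  0.02143276]))
```

servo_tool(moves=[[0.4, 0, 0, 0, 0.34], [0.4, 0, 0, 0, 0.34], [0.2, 0, 0, 0, 0.34], [0, 0, 0, 0, 0.34], [0, 0, 0, 0, 0.34], [0, 0, 0, 0, 0.34], [0, 0, 0, 0, 0.34], [0, 0, 0, 0, 0.34], [0, 0, 0, 0, 0.34], [0, 0, 0, 0, 0.34]])

```text
clock: 6.95
tcp_pos: [0.513, 0.1217, 0.1973]
orientation: [0.701, -0.096, 0.701, 0.096]
wrist_force: [1.0, -0.1, 0.7]
finger_gap: 0.0282
```

```bash
cat > zoom.py <<'E'
import sys; from h import *
w=optics.read_camera("wrist"); s=optics.read_camera("side"); st=env.get_state(); T=st["tcp_pos"]; Rm=Rq(st["orientation"]).as_matrix()
print(np.round(st["clock"],2),st["tcp_pos"].round(4),"H",np.degrees(head(Rm)).round(1),"gap",round(float(st["finger_gap"]),4),"F",st["wrist_force"].round(1),"M",st["ft_torque"].round(2),"j6",st["joint_pos"][5].round(2))
c=(proj(s,T)).astype(int); c=np.clip(c,45,330)
r=45
a=cv2.resize(s["pixels"][c[1]-r:c[1]+r,c[0]-r:c[0]+r],(400,400),interpolation=cv2.INTER_CUBIC)
b=cv2.resize(w["pixels"][100:300,160:360],(400,400),interpolation=cv2.INTER_CUBIC)
cv2.imwrite(f"pics/{sys.argv[1]}.png",np.hstack([a,b]))
E
python3 zoom.py z1
```

```text
7.05 [0.513  0.1217 0.1973] H 105.7 gap 0.028 F [ 0.9 -0.2  0.3] M [ 0.02 -0.01 -0.06] j6 -0.19
```

View pics/z1.png

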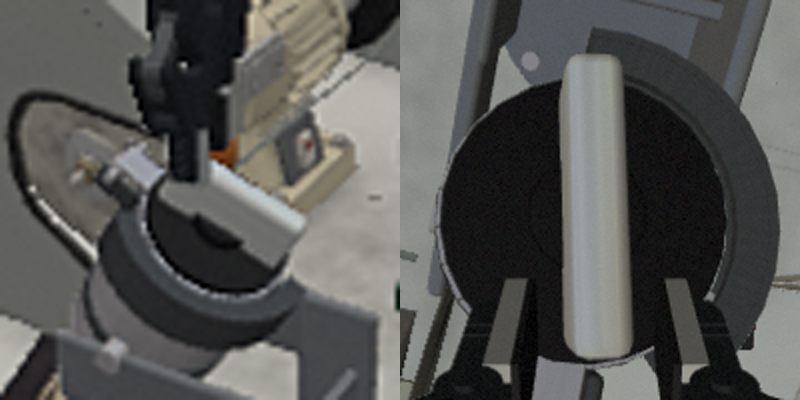

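```bash
cat > push.py <<'E'
import sys; from h import *
a,b,n=float(sys.argv[1]),float(sys.argv[2]),int(sys.argv[3]); L=float(sys.argv[4]) if len(sys.argv)>4 else .022
P=Plan(); 
def fix(H):
    h=head(P.R); return H+2*np.pi*np.round((h-H)/(2*np.pi))
for th in np.linspace(a,b,n+1)[1:] if n>1 else [b]:
    p,H=bar(th,L,(-.001,0),-.021); P.go(p,fix(H),.34,1)
P.show()
E
python3 push.py .18 1.1 10
```

```text
[[0.68, 0.13, -0.05, -0.104, 0.34], [0.03, 0.2, 0.01, -0.103, 0.34], [0.04, 0.19, 0.01, -0.101, 0.34], [0.05, 0.2, 0.02, -0.099, 0.34], [0.06, 0.19, 0.01, -0.096, 0.34], [0.06, 0.19, 0.02, -0.094, 0.34], [0.07, 0.19, 0.02, -0.091, 0.34], [0.08, 0.19, 0.02, -0.089, 0.34], [0.08, 0.18, 0.01, -0.086, 0.34], [0.09, 0.18, 0.02, -0.085, 0.34]]
end [0.50169137 0.13585195 0.1848575 ] 159.96972118247
```

servo_tool(moves=[[0.68, 0.13, -0.05, -0.104, 0.34], [0.03, 0.2, 0.01, -0.103, 0.34], [0.04, 0.19, 0.01, -0.101, 0.34], [0.05, 0.2, 0.02, -0.099, 0.34], [0.06, 0.19, 0.01, -0.096, 0.34], [0.06, 0.19, 0.02, -0.094, 0.34], [0.07, 0.19, 0.02, -0.091, 0.34], [0.08, 0.19, 0.02, -0.089, 0.34], [0.08, 0.18, 0.01, -0.086, 0.34], [0.09, 0.18, 0.02, -0.085, 0.34]])

```text
clock: 8.3
tcp_pos: [0.5031, 0.1346, 0.1858]
orientation: [0.579, -0.407, 0.579, 0.404]
wrist_force: [2.1, -4.5, 4.0]
finger_gap: 0.0284
```

```bash
python3 zoom.py z2; python3 push.py 1.1 2.1 10
```

```text
8.4 [0.5029 0.1349 0.1857] H 159.9 gap 0.0282 F [ 2.4 -4.3  3.3] M [-0.87 -0.4  -0.12] j6 -1.11
[[0.18, 0.34, 0.06, -0.091, 0.34], [0.11, 0.2, 0.01, -0.089, 0.34], [0.1, 0.19, 0.0, -0.088, 0.34], [0.11, 0.19, 0.0, -0.087, 0.34], [0.11, 0.19, -0.01, -0.086, 0.34], [0.11, 0.19, -0.01, -0.087, 0.34], [0.11, 0.19, -0.02, -0.088, 0.34], [0.1, 0.19, -0.02, -0.088, 0.34], [0.11, 0.2, -0.03, -0.09, 0.34], [0.09, 0.19, -0.03, -0.091, 0.34]]
end [0.48349666 0.13404085 0.17433535] -149.36399829375864
```

View pics/z2.png

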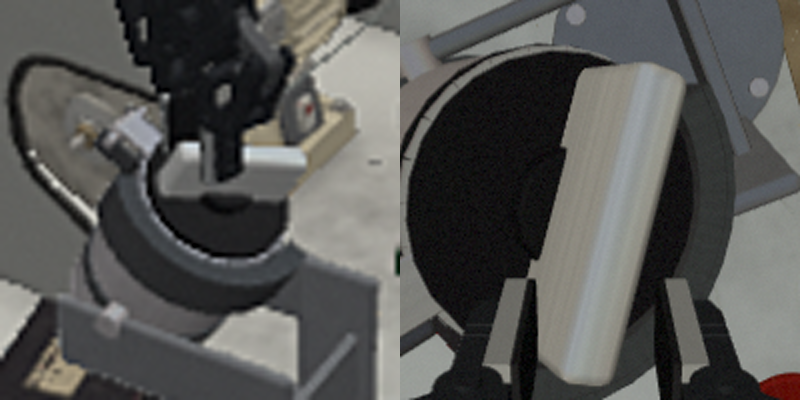

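servo_tool(moves=[[0.14, 0.25, 0.04, -0.091, 0.34], [0.11, 0.2, 0.01, -0.089, 0.34], [0.1, 0.19, 0.0, -0.088, 0.34], [0.11, 0.19, 0.0, -0.087, 0.34], [0.11, 0.19, -0.01, -0.086, 0.34], [0.11, 0.19, -0.01, -0.087, 0.34], [0.11, 0.19, -0.02, -0.088, 0.34], [0.1, 0.19, -0.02, -0.088, 0.34], [0.11, 0.2, -0.03, -0.09, 0.34], [0.09, 0.19, -0.03, -0.091, 0.34]])

```text
clock: 9.65
tcp_pos: [0.4858, 0.1353, 0.1748]
orientation: [-0.351, 0.616, -0.348, -0.613]
wrist_force: [7.0, 2.0, -0.4]
finger_gap: 0.028
```

```bash
python3 zoom.py z3; python3 push.py 2.1 3.0 10
```

```text
9.75 [0.4855 0.1354 0.1747] H -149.3 gap 0.0283 F [ 5.3  2.3 -1. ] M [ 0.36 -1.24 -0.08] j6 -1.99
[[0.12, 0.42, -0.04, -0.084, 0.34], [0.08, 0.18, -0.03, -0.086, 0.34], [0.07, 0.18, -0.04, -0.088, 0.34], [0.06, 0.19, -0.03, -0.091, 0.34], [0.06, 0.18, -0.04, -0.093, 0.34], [0.05, 0.19, -0.03, -0.095, 0.34], [0.04, 0.19, -0.03, -0.098, 0.34], [0.04, 0.19, -0.03, -0.099, 0.34], [0.03, 0.2, -0.02, -0.102, 0.34], [0.01, 0.2, -0.02, -0.102, 0.34]]
end [0.47526045 0.11754834 0.16900222] -95.5883340956875
```

View pics/z3.png

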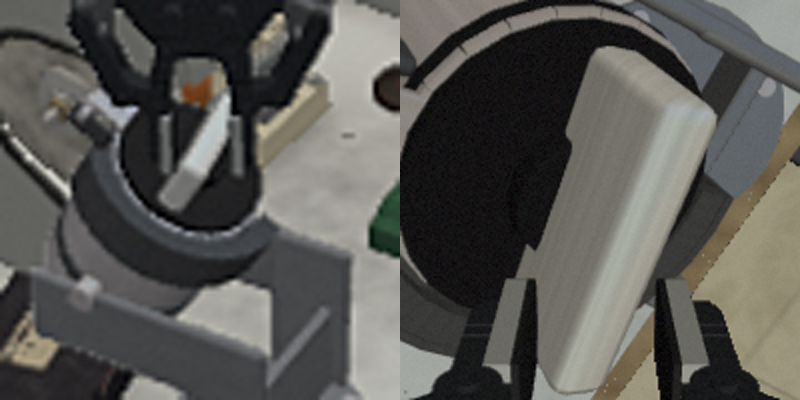

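Still engaged and turning. Continue; the lid lags the tool by about 0.3 rad.

servo_tool(moves=[[0.1, 0.3, -0.03, -0.084, 0.34], [0.08, 0.18, -0.03, -0.086, 0.34], [0.07, 0.18, -0.04, -0.088, 0.34], [0.06, 0.19, -0.03, -0.091, 0.34], [0.06, 0.18, -0.04, -0.093, 0.34], [0.05, 0.19, -0.03, -0.095, 0.34], [0.04, 0.19, -0.03, -0.098, 0.34], [0.04, 0.19, -0.03, -0.099, 0.34], [0.03, 0.2, -0.02, -0.102, 0.34], [0.01, 0.2, -0.02, -0.102, 0.34]])

```text
clock: 11.0
tcp_pos: [0.475, 0.1192, 0.1687]
orientation: [-0.035, 0.707, -0.032, -0.706]
wrist_force: [3.9, 5.1, -2.4]
finger_gap: 0.0282
```

```bash
python3 zoom.py z4; python3 push.py 3.0 3.3 5
```

```text
11.1 [0.4748 0.119  0.1686] H -95.5 gap 0.028 F [ 3.4  4.4 -1.3] M [ 0.94 -0.75 -0.15] j6 -2.97
[[-0.03, 0.27, -0.07, -0.068, 0.34], [0.0, 0.13, -0.01, -0.07, 0.34], [0.0, 0.13, -0.0, -0.069, 0.34], [-0.0, 0.14, -0.0, -0.069, 0.34], [-0.01, 0.13, -0.0, -0.069, 0.34], [0, 0, 0, 0, 0.34], [0, 0, 0, 0, 0.34], [0, 0, 0, 0, 0.34], [0, 0, 0, 0, 0.34], [0, 0, 0, 0, 0.34]]
end [0.47574727 0.11100799 0.1689945 ] -75.77038425211988
```

View pics/z4.png

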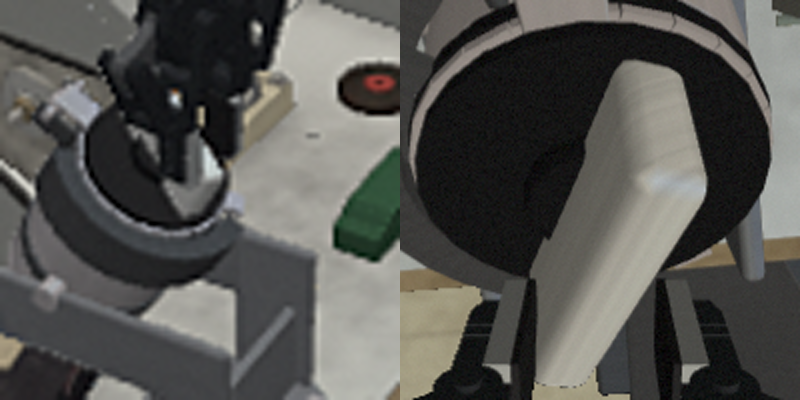

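servo_tool(moves=[[0, 0.15, 0, 0.03, 0.34], [0, 0.15, 0, 0, 0.34], [0, 0.15, 0, 0, 0.34], [0, 0.15, 0, 0, 0.34], [0, 0.15, 0, 0, 0.34], [0, 0.15, 0, 0, 0.34], [0, 0.1, 0, 0, 0.34], [0, 0, 0, 0, 0.34], [0, 0, 0, 0, 0.34], [0, 0, 0, 0, 0.34]])

```text
clock: 12.35
tcp_pos: [0.4714, 0.111, 0.1679]
orientation: [0.047, -0.705, 0.042, 0.707]
wrist_force: [-0.2, 11.3, -2.6]
finger_gap: 0.0282
```

```bash
python3 zoom.py z5; python3 -c "
from h import *
print(bar(2.95,.022,(-.001,0),-.021),geo()[2])"
```

```text
12.45 [0.4714 0.1109 0.1679] H -97.3 gap 0.0286 F [ 0.4 10.3 -3.1] M [2.25 0.06 0.06] j6 -2.95
(array([0.47538048, 0.11868308, 0.16905963]), np.float64(4.557937762579755)) [0.49531967 0.11573441 0.20085835]
```

View pics/z5.png

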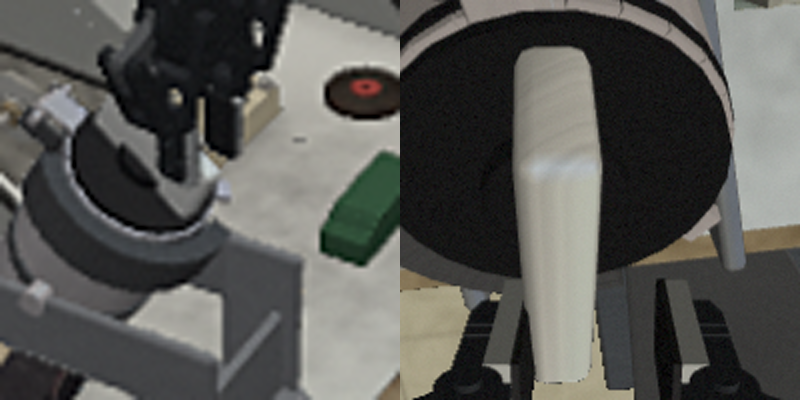

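servo_tool(moves=[[0, 0.1, 0, 0, 0.34], [0, 0.1, 0, 0, 0.34], [0, 0.1, 0, 0, 0.34], [0, 0, 0, 0, 0.34], [0, 0, 0, 0, 0.34], [0, 0, 0, 0, 0.34], [0, 0, 0, 0, 0.34], [0, 0, 0, 0, 0.34], [0, 0, 0, 0, 0.34], [0, 0, 0, 0, 0.34]])

```text
clock: 13.7
tcp_pos: [0.4713, 0.1098, 0.168]
orientation: [0.048, -0.705, 0.04, 0.706]
wrist_force: [-0.9, 16.7, -1.9]
finger_gap: 0.0282
```

```bash
python3 zoom.py z6
python3 - <<'E'
from h import *
w=optics.read_camera("wrist"); import pickle; pickle.dump(w,open("w6.pkl","wb")); cv2.imwrite("pics/w6.png",cv2.resize(w["pixels"],None,fx=1.5,fy=1.5))
h,Rl,cap=geo()
for th in(2.85,2.95,3.05):
  Rt=R.from_euler('z',th).as_matrix()
  print(th,[(proj(w,cap+Rl@Rt@np.array(v))*1.5).round() for v in ([.038,.0075,.012],[.038,-.0075,.012],[-.038,-.0075,.012],[-.038,.0075,.012])])
E
```

```text
13.8 [0.4714 0.1098 0.168 ] H -97.2 gap 0.0283 F [ 0.4 17.1 -1.9] M [ 3.47 -0.05  0.12] j6 -2.96
2.85 [array([375., 434.]), array([329., 435.]), array([341., 277.]), array([410., 278.])]
2.95 [array([386., 432.]), array([340., 435.]), array([323., 280.]), array([393., 276.])]
3.05 [array([398., 430.]), array([352., 435.]), array([306., 284.]), array([375., 275.])]
```

View pics/w6.png

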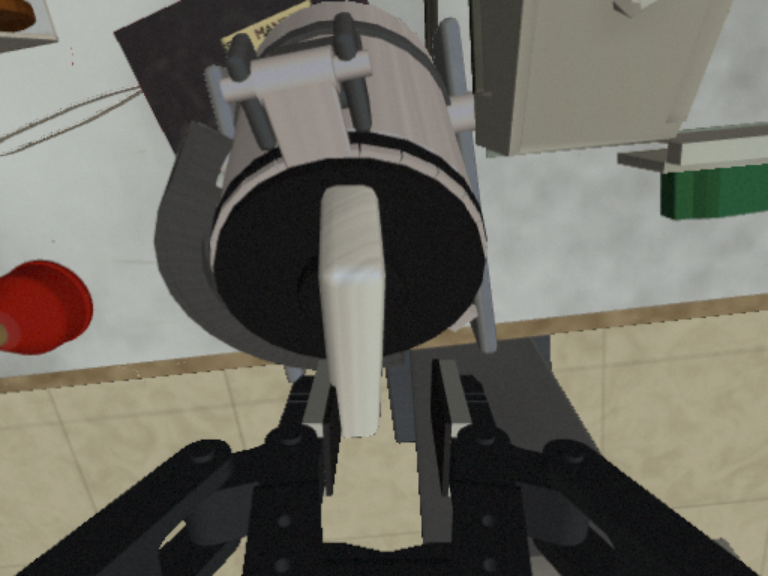

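Run:
```python
from h import *
h,Rl,cap=geo(); P=Plan(); H0=head(P.R)
P.go(P.p+[0,.0065,.001],H0,.34,3)
p=np.array([cap[0]-.001,cap[1]-.0015,cap[2]-.024]); print(p)
P.go(p,H0-.03,.34,4); P.show()
```

```text
[0.49431967 0.11423441 0.17685835]
[[-0.03, -0.22, 0.03, -0.0, 0.34], [-0.03, -0.21, 0.02, -0.0, 0.34], [-0.03, -0.22, 0.03, -0.0, 0.34], [-0.2, -0.02, -0.58, 0.008, 0.34], [-0.2, -0.03, -0.57, 0.007, 0.34], [-0.19, -0.03, -0.58, 0.007, 0.34], [-0.2, -0.04, -0.57, 0.008, 0.34], [0, 0, 0, 0, 0.34], [0, 0, 0, 0, 0.34], [0, 0, 0, 0, 0.34]]
end [0.49432594 0.11427043 0.17684263] -98.90128556507206
```

servo_tool(moves=[[-0.03, -0.27, 0.03, 0, 0.34], [-0.03, -0.26, 0.02, 0, 0.34], [-0.03, -0.27, 0.03, 0, 0.34], [-0.2, -0.02, -0.58, 0.008, 0.34], [-0.2, -0.03, -0.57, 0.007, 0.34], [-0.19, -0.03, -0.58, 0.007, 0.34], [-0.2, -0.04, -0.57, 0.008, 0.34], [0, 0, 0, 0, 0.34], [0, 0, 0, 0, 0.34], [0, 0, 0, 0, 0.34]], grip_force=35)

```text
clock: 15.1
tcp_pos: [0.495, 0.1105, 0.1773]
orientation: [0.056, -0.705, 0.056, 0.705]
wrist_force: [-0.3, 0.5, 0.0]
finger_gap: 0.0282
```

```bash
python3 zoom.py z7
```

```text
15.2 [0.4951 0.1105 0.1773] H -99.0 gap 0.0282 F [ 0.3 -0.4  0.2] M [ 0.02 -0.02  0.05] j6 -2.92
```

View pics/z7.png

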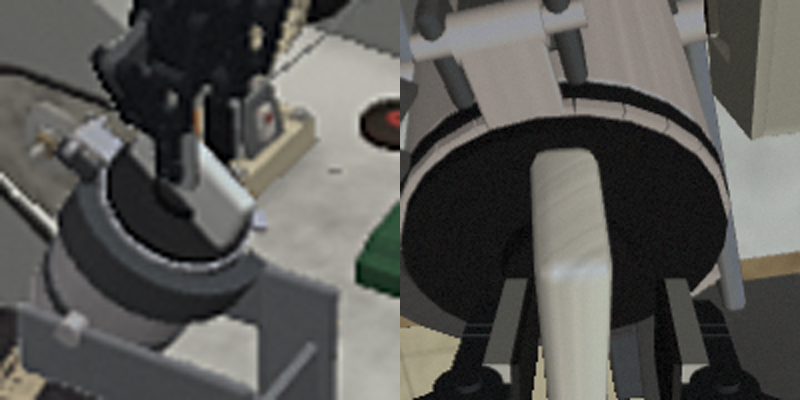

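servo_tool(moves=[[0, -0.2, 0, 0, 0.34], [0, -0.15, 0, 0, 0.34], [0, 0, 0, 0, 0.34], [0, 0, 0, 0, 0.5], [0, 0, 0, 0, 0.6], [0, 0, 0, 0, 0.7], [0, 0, 0, 0, 1], [0, 0, 0, 0, 1], [0, 0, 0, 0, 1], [0, 0, 0, 0, 1]], grip_force=35)

```text
clock: 16.45
tcp_pos: [0.496, 0.115, 0.1775]
orientation: [-0.056, 0.705, -0.055, -0.705]
wrist_force: [0.2, 5.9, -1.4]
finger_gap: 0.0149
```

```bash
python3 zoom.py z8
```

```text
16.55 [0.496  0.115  0.1775] H -99.0 gap 0.015 F [-0.2  5.1  0.4] M [ 1.44 -0.12  0.21] j6 -2.92
```

View pics/z8.png

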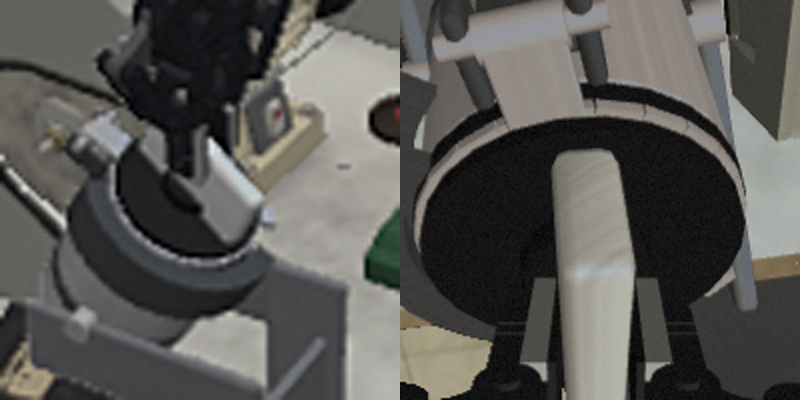

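Run:
```python
from h import *
h,Rl,cap=geo(); P=Plan(); H0=head(P.R); p0=P.p.copy()
e=np.array([np.cos(Q[3]),np.sin(Q[3]),0])
r0=np.array([-.0700,.003])
for ph in np.linspace(0,1.22,17)[1:]:
    x=r0[0]*np.cos(ph)+r0[1]*np.sin(ph); z=-r0[0]*np.sin(ph)+r0[1]*np.cos(ph)
    P.go(p0+e*(x-r0[0])+[0,0,z-r0[1]],H0,1,1)
P.show()
```

```text
[[-0.53, -0.01, -0.04, -0.0, 1], [-0.53, -0.02, -0.08, -0.0, 1], [-0.52, -0.03, -0.12, -0.0, 1], [-0.51, -0.04, -0.16, -0.0, 1], [-0.49, -0.04, -0.2, -0.0, 1], [-0.48, -0.05, -0.23, -0.0, 1], [-0.46, -0.07, -0.27, -0.0, 1], [-0.43, -0.06, -0.3, -0.0, 1], [-0.42, -0.08, -0.33, -0.0, 1], [-0.38, -0.08, -0.36, -0.0, 1]]
[[-0.36, -0.09, -0.39, -0.0, 1], [-0.32, -0.1, -0.42, -0.0, 1], [-0.29, -0.1, -0.43, -0.0, 1], [-0.25, -0.1, -0.46, -0.0, 1], [-0.22, -0.11, -0.48, -0.0, 1], [-0.18, -0.11, -0.49, -0.0, 1], [0, 0, 0, 0, 1], [0, 0, 0, 0, 1], [0, 0, 0, 0, 1], [0, 0, 0, 0, 1]]
end [0.54471893 0.1181702  0.24125132] -98.96992014354683
```

servo_tool(moves=[[-0.53, -0.01, -0.04, 0, 1], [-0.53, -0.02, -0.08, 0, 1], [-0.52, -0.03, -0.12, 0, 1], [-0.51, -0.04, -0.16, 0, 1], [-0.49, -0.04, -0.2, 0, 1], [0, 0, 0, 0, 1], [0, 0, 0, 0, 1], [0, 0, 0, 0, 1], [0, 0, 0, 0, 1], [0, 0, 0, 0, 1]])

```text
clock: 17.8
tcp_pos: [0.5024, 0.1153, 0.2023]
orientation: [0.056, -0.705, 0.055, 0.705]
wrist_force: [3.7, 5.9, -6.3]
finger_gap: 0.0143
```

```bash
python3 zoom.py z9
```

```text
17.9 [0.5025 0.1152 0.2023] H -99.0 gap 0.0142 F [ 4.1  5.4 -5.4] M [ 1.33 -0.51  0.14] j6 -2.92
```

View pics/z9.png

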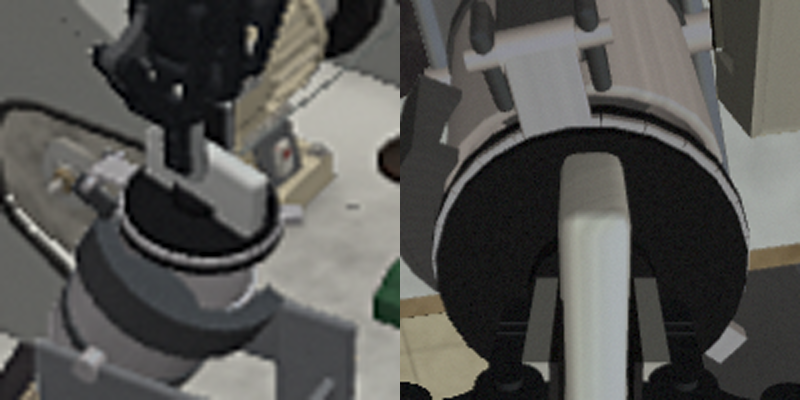

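Lid lifts with the gripped bar (about 20°), forces small. Continuing the arc.

servo_tool(moves=[[-0.48, -0.05, -0.23, 0, 1], [-0.46, -0.07, -0.27, 0, 1], [-0.43, -0.06, -0.3, 0, 1], [-0.42, -0.08, -0.33, 0, 1], [-0.38, -0.08, -0.36, 0, 1], [-0.36, -0.09, -0.39, 0, 1], [0, 0, 0, 0, 1], [0, 0, 0, 0, 1], [0, 0, 0, 0, 1], [0, 0, 0, 0, 1]])

```text
clock: 19.15
tcp_pos: [0.5214, 0.1156, 0.2281]
orientation: [-0.056, 0.705, -0.056, -0.705]
wrist_force: [3.8, 4.2, -16.9]
finger_gap: 0.0141
```

```bash
python3 zoom.py z10
```

```text
19.25 [0.5214 0.1156 0.2281] H -99.0 gap 0.014 F [  3.9   4.  -16.2] M [ 0.48 -0.62  0.05] j6 -2.92
```

View pics/z10.png

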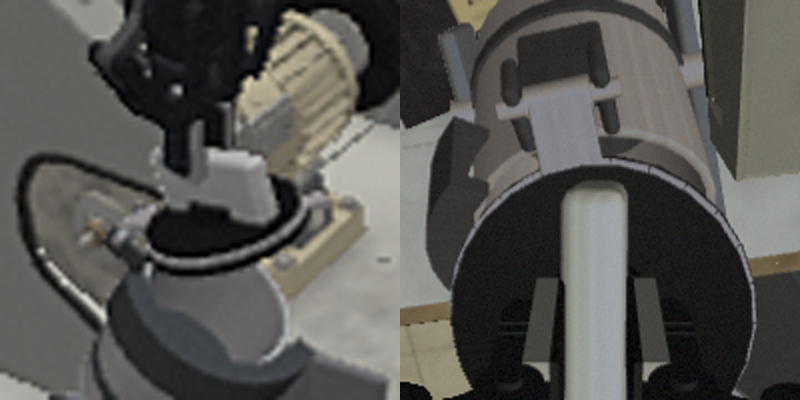

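servo_tool(moves=[[-0.22, -0.09, -0.42, 0, 1], [-0.2, -0.09, -0.42, 0, 1], [-0.18, -0.09, -0.43, 0, 1], [-0.15, -0.09, -0.44, 0, 1], [-0.13, -0.09, -0.45, 0, 1], [-0.1, -0.09, -0.45, 0, 1], [0, 0, 0, 0, 1], [0, 0, 0, 0, 1], [0, 0, 0, 0, 1], [0, 0, 0, 0, 1]])

```text
clock: 20.5
tcp_pos: [0.5478, 0.1162, 0.2403]
orientation: [-0.055, 0.705, -0.056, -0.704]
wrist_force: [-4.1, -0.0, -1.6]
finger_gap: 0.0141
```

```bash
python3 zoom.py z11
```

```text
20.6 [0.5478 0.1162 0.2403] H -99.0 gap 0.014 F [-5.4 -1.  -2. ] M [-0.33  1.23 -0.02] j6 -2.92
```

View pics/z11.png

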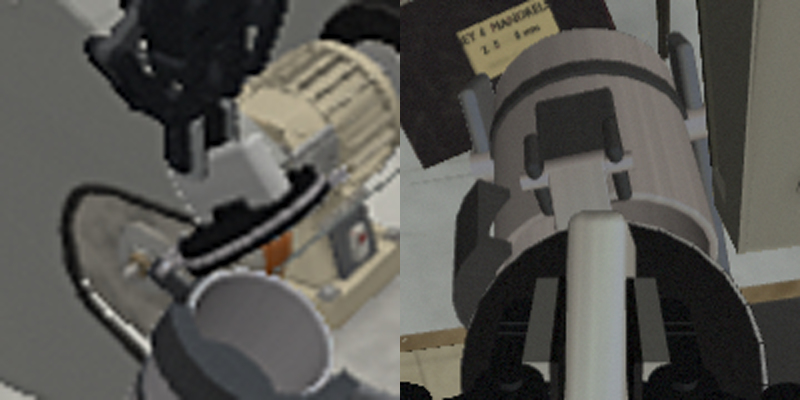

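```bash
cat > phi.py <<'E'
import sys; from h import *
s=optics.read_camera("side"); t=optics.read_camera("top")
cs=models.pinpoint("cap_bar",s); ct=models.pinpoint("cap_bar",t)
print([(r["location"],r["conf"]) for r in cs[:2]],[(r["location"],r["conf"]) for r in ct[:2]])
h,Rl,cap=geo(); S=R.from_euler('z',Q[3]).as_matrix()
rows=[]
for ph in (.9,1.05,1.2,1.3):
    Rp=S@R.from_euler('y',ph-np.pi/6).as_matrix(); c=h+Rp@[-.062,0,.0335]
    print(ph,c.round(3),proj(s,c).round(1),proj(t,c).round(1))
    im=cv2.resize(s["pixels"][110:210,190:290],(400,400),interpolation=cv2.INTER_CUBIC); f=lambda X:tuple(np.round((proj(s,X)-[190,110])*4).astype(int))
    Rt=Rp@R.from_euler('z',2.95).as_matrix()
    for z in(.012,-.023): cv2.polylines(im,[np.array([f(c+Rt@np.array([a,b,z])) for a,b in((.038,.0075),(.038,-.0075),(-.038,-.0075),(-.038,.0075))])],True,(0,0,255) if z>0 else (0,255,0),1)
    cv2.polylines(im,[np.array([f(c+Rp@np.array([.042*np.cos(a),.042*np.sin(a),-.023])) for a in np.linspace(0,6.28,40)])],True,(255,255,0),1)
    rows.append(im)
cv2.imwrite(f"pics/{sys.argv[1]}.png",cv2.resize(np.vstack([np.hstack(rows[:2]),np.hstack(rows[2:])]),(600,600)))
E
python3 phi.py ph1
```

```text
[([225.9, 156.8], 0.8)] []
0.9 [0.52  0.117 0.257] [233.9 161.1] [226.2 167.1]
1.05 [0.529 0.118 0.263] [230.7 157.9] [225.8 162.7]
1.2 [0.538 0.119 0.268] [227.1 155.1] [225.3 158. ]
1.3 [0.545 0.119 0.27 ] [224.7 153.5] [225.  154.7]
```

View pics/ph1.png

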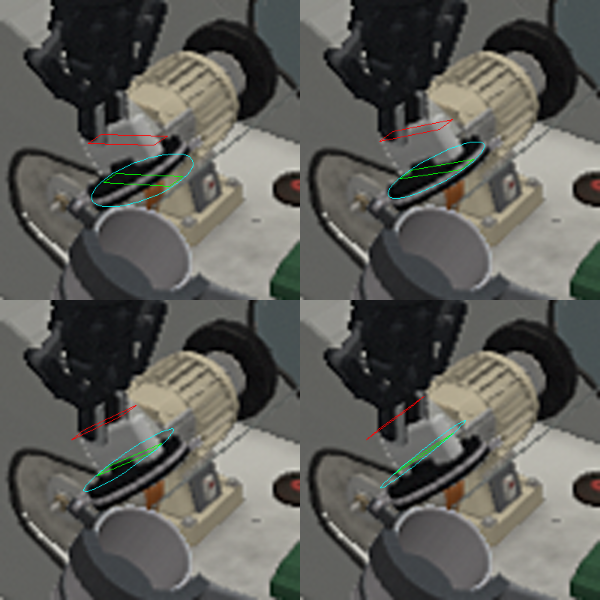

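servo_tool(moves=[[-0.07, -0.06, -0.3, 0, 1], [-0.06, -0.06, -0.3, 0, 1], [-0.05, -0.06, -0.3, 0, 1], [-0.03, -0.04, -0.2, 0, 1], [0, 0, 0, 0, 1], [0, 0, 0, 0, 1], [0, 0, 0, 0, 1], [0, 0, 0, 0, 1], [0, 0, 0, 0, 1], [0, 0, 0, 0, 1]])

```text
clock: 22.05
tcp_pos: [0.5592, 0.1165, 0.2425]
orientation: [-0.055, 0.706, -0.056, -0.704]
wrist_force: [-4.6, -1.5, -0.8]
finger_gap: 0.0139
```

```bash
python3 zoom.py z12; python3 phi.py ph2
```

```text
22.15 [0.5592 0.1165 0.2425] H -99.1 gap 0.0139 F [-5.1 -1.1 -1.9] M [-0.45  1.21 -0.03] j6 -2.92
[([224.1, 154.5], 0.97)] []
0.9 [0.52  0.117 0.257] [233.9 161.1] [226.2 167.1]
1.05 [0.529 0.118 0.263] [230.7 157.9] [225.8 162.7]
1.2 [0.538 0.119 0.268] [227.1 155.1] [225.3 158. ]
1.3 [0.545 0.119 0.27 ] [224.7 153.5] [225.  154.7]
```

View pics/z12.png

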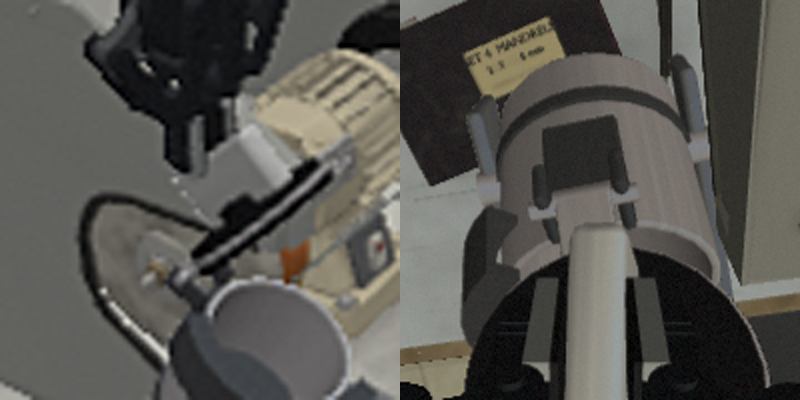

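View pics/ph2.png

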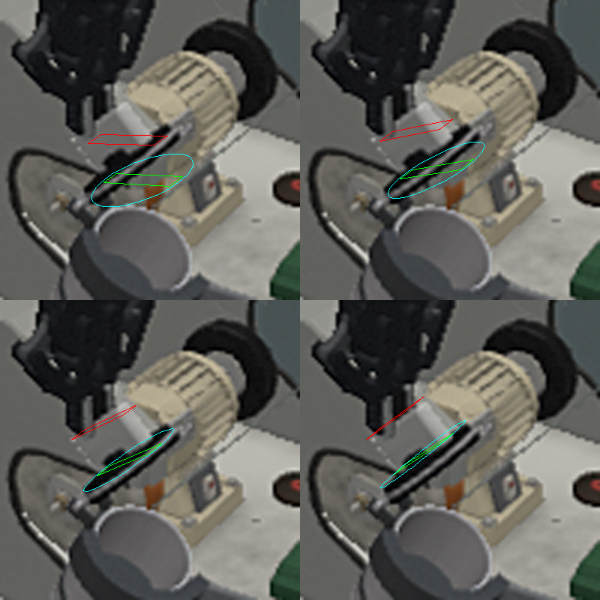

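servo_tool(moves=[[0, 0, 0, 0, 0.6], [0, 0, 0, 0, 0.5], [0, 0, 0, 0, 0.4], [0, 0, 0, 0, 0.4], [-0.5, 0, 0, 0, 0.4], [-1, 0, 0, 0, 0.4], [-1, 0, 0, 0, 0.4], [-1, 0, 0, 0, 0.4], [-1, 0, 0, 0, 0.4], [-1.5, 0, 0, 0, 0.4]])

```text
clock: 23.6
tcp_pos: [0.5589, 0.1174, 0.3009]
orientation: [0.056, -0.705, 0.056, 0.705]
wrist_force: [0.1, 0.0, 0.3]
finger_gap: 0.0258
```

```bash
python3 zoom.py z13; python3 phi.py ph3
```

```text
23.7 [0.5599 0.1174 0.3024] H -99.0 gap 0.0257 F [ 0.4 -0.5  0.2] M [-0.01 -0.01  0.03] j6 -2.92
[([223.4, 153.0], 0.88)] []
0.9 [0.52  0.117 0.257] [233.9 161.1] [226.2 167.1]
1.05 [0.529 0.118 0.263] [230.7 157.9] [225.8 162.7]
1.2 [0.538 0.119 0.268] [227.1 155.1] [225.3 158. ]
1.3 [0.545 0.119 0.27 ] [224.7 153.5] [225.  154.7]
```

View pics/ph3.png

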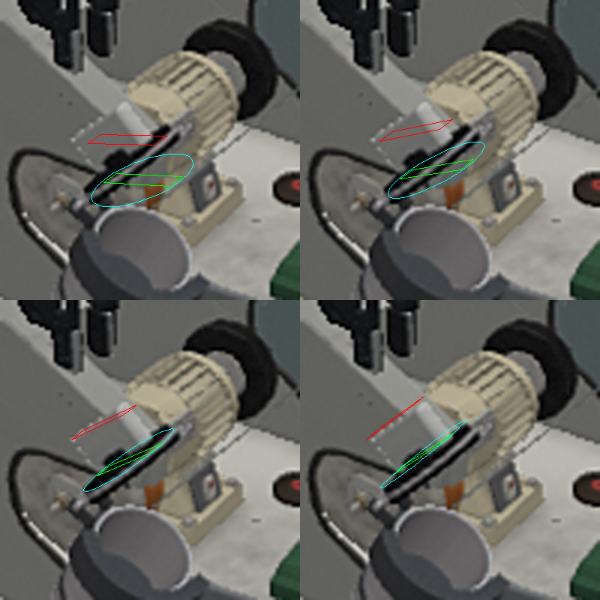

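servo_tool(moves=[[-2, 0, 0, 0, 0.4], [-2, 0, 0, 0, 0.4], [-2, 0, 0.5, 0, 0.4], [-1, 0, 2, 0, 0.4], [0, 0, 3, 0, 0.4], [0, 0, 3, 0, 0.4], [0, 0, 3, 0, 0.4], [0, 0, 2, 0, 0.4], [0, 0, 0, 0, 0.4], [0, 0, 0, 0, 0.4]])

```text
clock: 25.15
tcp_pos: [0.4257, 0.1386, 0.3701]
orientation: [-0.056, 0.705, -0.056, -0.705]
wrist_force: [-0.4, -0.3, 0.4]
finger_gap: 0.0254
```

```bash
python3 phi.py ph4
python3 - <<'E'
from h import *
st=env.get_state(); print(st["clock"],st["tcp_pos"],st["wrist_force"])
import pickle; p0=pickle.load(open("p0.pkl","rb"))
s=optics.read_camera("side"); t=optics.read_camera("top"); w=optics.read_camera("wrist")
for n in("oil_can","compound_green","tape"):
    for k,p in(("side",s),("top",t)):
        o=models.outline_of(n,p); b=p0[k]; print(n,k,[(np.round(r["location"],1),round(r["conf"],2)) for r in models.pinpoint(n,p)[:1]], np.round(o[0]["location"],1) if o else None)
d=np.abs(s["pixels"].astype(int)-p0["side"]["pixels"]).max(2)>40
for nm,(r0,r1,c0,c1) in dict(can=(255,330,180,220),green=(182,215,278,306),tape=(170,200,304,345)).items(): print(nm,"changed px side",d[r0:r1,c0:c1].sum())
cv2.imwrite("pics/fs.png",s["pixels"]);cv2.imwrite("pics/fw.png",w["pixels"])
E
```

```text
[([224.0, 154.2], 0.6)] [([225.2, 154.7], 0.6)]
0.9 [0.52  0.117 0.257] [233.9 161.1] [226.2 167.1]
1.05 [0.529 0.118 0.263] [230.7 157.9] [225.8 162.7]
1.2 [0.538 0.119 0.268] [227.1 155.1] [225.3 158. ]
1.3 [0.545 0.119 0.27 ] [224.7 153.5] [225.  154.7]
25.35 [0.42624643 0.13842518 0.3698779 ] [ 0.29028055 -0.00637129 -0.49847675]
oil_can side [(array([198.2, 316.3]), 0.58)] [195.3 309.4]
oil_can top [] None
compound_green side [(array([288. , 204.8]), 0.87)] [287.7 198.7]
compound_green top [(array([309.9, 195. ]), 0.56)] [312.7 194.1]
tape side [(array([321.1, 187. ]), 0.8)] [321.6 182.8]
tape top [(array([351.3, 206.8]), 0.7)] [363.3 209.2]
can changed px side 0
green changed px side 0
tape changed px side 0
```

View pics/fs.png

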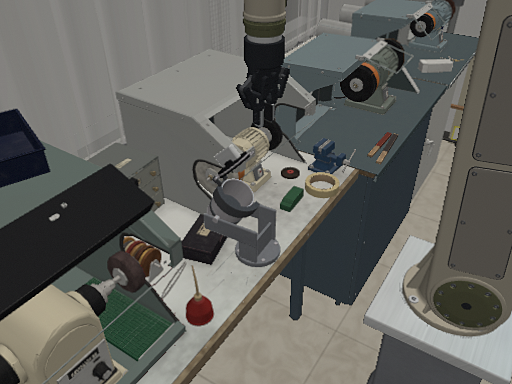

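View pics/fw.png

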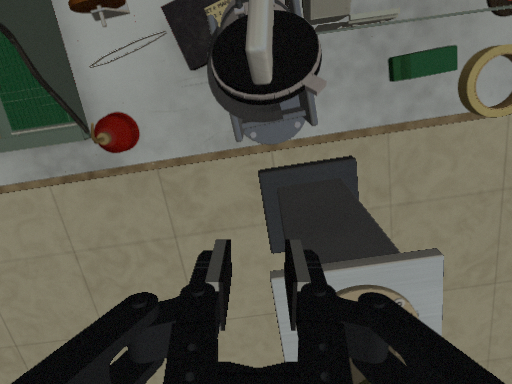

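```bash
python3 -c "
from h import *
print(order.hand_in())"
```

```text
the job is handed in; nothing more can be done
None
```

The tumbler lid is unscrewed to its stop and standing open. I handed the job in at about 25 s of the 61 s allowed, with the arm clear.

- **Unscrewing:** I straddled one end of the bar with partly open fingers. I then carried it anticlockwise in one continuous push, from about 0.18 rad to the stop. No regrasp was needed for the turn.
    - At the end the push force rose to 17 N with about 1 mm of motion, which I took as the stop.
    - The camera picture of the bar and its direction when gripped both matched 2.95 rad.
- **Opening:** I regripped the bar at its middle (gap 15 mm), swung the lid up along its hinge arc, let go and withdrew.
- **Open angle:** The lid did not drop after release. The side and top views both put it at about 1.3 rad (74°), and the overlay of the bar in the side picture suggests 1.2–1.3 rad. Both are above the 60° needed.
- **Other items:** Around the oil can, green bar and tape, the side picture shows no changed pixels from the start. The top view did not detect the oil can in the last check, so that one rests on the side view.
- **Forces:** The highest wrist force I read was about 17 N.

**Disagreement:** With the fingers part open, the tips sat roughly 20 mm behind the reported tool point, more than the interface text suggests. I allowed for it using the pictures. The lid's final twist was not measured separately after the swing.

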